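# Wedge up the free edge of a vial stage and hold it

## Task

The free front edge of the small hinged stage that carries the vial plate sits too low. Take the steel levelling wedge by its upright block and, keeping it flat on the bench, push its thin end straight in under the round bar along the stage's front edge until that bar has just lifted off its rests, by about 4 mm (at least 2, at most 7; never beyond 10). Finish while still gripping the wedge in place, so that the wedge alone holds the edge up; do not lift the stage or its load with the gripper, keep the vial plate in its place on the stage, and leave the vial, the round tin and the stapler where they are.

Things in the scene. Friction and masses are not known exactly. Their poses are not given: they have to be found in the camera images.
- wedge: loose steel wedge, 134 mm long (x), 30 mm wide throughout (y), about 0.18 kg, lying flat on the bench. Origin on its underside, on the centre line. Along x: upright grip block 50 mm high from -70 to -36 mm; flat neck 24 mm high to -16; then a straight ramp (1 in 4) falling from 24 mm at -16 to the blunt thin end, 4 mm high, at +64. +x points to the thin end, z up
- wedge_grip (a point): centre of the wedge's grip block (34 mm along x, 30 mm across y), 34 mm above the wedge's underside; grip it across y, from above
- wedge_tip (a point): middle of the lower edge of the wedge's thin end, on its underside
- stage: base of the stage, fixed to the bench, 150 x 150 mm: two aluminium side rails along x, 12 mm high, 122 mm clear between them, joined at the back; the front between them is open and the wedge slides in on the bench. Origin on the bench under its middle; +x points from the open front to the hinge at the back (the way to push the wedge), z up
- stage_plate: steel plate of the stage, 126 x 145 x 6 mm, about 0.45 kg, hinged at its back edge; its front corners lie on two rests by its own weight; it swings up freely, without a spring. Origin on the hinge line, 68 mm behind (+x) the base's origin, 27 mm above the bench; axes as the base's while at rest. Its top is 30 mm above the bench, its low rims 36 mm
- lift_bar (a point): middle of the axis of the round lift bar (10 mm diameter, 116 mm long, along y) carried in front of the plate's free edge, 143 mm from the hinge line. At rest the axis is 19 mm and the bar's underside 14 mm above the bench
- bar_rest (a point): the point fixed to the base where lift_bar is while the plate lies on its rests; the height of lift_bar above it is the lift
- vial_plate: loose plastic vial plate, 85 mm along its x, 128 mm along its y, 22 mm high, about 0.12 kg, lying on the stage plate inside its rims, which stand 6 mm above the plate; its top is 52 mm above the bench. Origin at its underside's centre
- vial_clear: bystander: capped clear vial, 27 mm wide, 52 mm high, standing on the bench; origin under its centre
- fitting_tin: bystander: low round clear tin, 58 mm wide, 14 mm high; origin under its centre
- stapler: bystander: stapler 26 x 75 mm, 34 mm high; origin under its centre

How it is judged:
By the outcome, as a careful person would: the job done as asked, in the order asked, and still so for the second after the job is handed in, while the arm keeps its last pose, push and grip.
It also fails if it takes over 35 s, if anything falls off the work surface, if the arm or the gripper's body presses on something with over 40 N, if the wrist force passes 120 N, or if a joint passes its speed limit or range.

## Robot

A 6-joint arm with a two-finger parallel gripper is mounted at the origin on a cart in front of the work surface, level with it; the furniture and walls round the work are solid. World frame = base frame: x ahead of the robot, y to its left, z up, the work surface at z = 0. Lengths are in m, angles in rad, forces in N, time in s.
With the tool pointing down it reaches from about 0.25 to 0.725 m from the base axis. Payload 4 kg.
Tool frame: the origin (TCP) lies midway between the tips of the shut fingers; the grasp point (between the pads) lies 19 mm behind it; z points along the fingers, y is the line along which they close (so a half turn about z gives the same grasp; the last joint's range is limited). The gripper opens to 85 mm and grips with 20 to 120 N. Pads are 22 mm wide; open, the fingers measure 114 mm over their backs; the gripper's body (76 mm by 85 mm) begins 54 mm behind the grasp point. The pads swing forward as they close: fully open they stand 13 mm farther back than shut.
Start: joints at [-1.159, 0.241, 0.005, 1.335, 0, 1.571], TCP at [0.2, -0.458, 0.231] pointing down, gripper open.
Joint ranges: [-2.72, 2.72], [-1.05, 1.87], [-1.09, 1.28], [-1.99, 2.15], [-1.42, 1.44], [-3.14, 3.14]. Speed limits (rad/s): [2.79, 2.79, 3.14, 3.14, 3.14, 3.14].

## Interface

Orientations are given as a unit quaternion [x, y, z, w].
In Python, from workcell import bot, camera, job_done gives the robot as it stands.
- The arm moves only by the tool carry_out, never from a script. Its argument "plan" is a list of rows, each an object of numbers: "dx", "dy", "dz": the shift along the tool's x, y, z in mm; "twist": the turn about the tool's z in degrees; "fingers": the closure, from -1 (fully open) to 1 (shut). In form: [{"dx": .., "dy": .., "dz": .., "twist": .., "fingers": ..}, ...]. A call has exactly 5 rows; each row is the pose to reach, as a shift and turn from the pose commanded when the call began, along the tool's axes at that moment; what a row does not reach only later rows make up. A row lasts 1/12 s, in which the tool goes at most 41.7 mm and 7.16 degrees, less where a joint would pass 70% of its speed; a pose out of reach is approached as far as the arm can. A call with a gripper value outside its range is refused whole. The fingers move at their own pace and stop on an object; the grip force is fixed at half the most. Time passes only in rows, so rows that repeat a pose let the fingers close, or fill a call up. It gives the time, the measured TCP pose, the force, the opening and the grip force at its end, in the units of the state.
- bot.get_obs(): the state, without advancing time (a new reading comes with each control period).
- camera(name): name is "side" or "top"; returns a dict with "image" (420x560x3 uint8, red, green, blue), "intrinsics" (3x3 intrinsics, pixels), "eye" and "attitude" of the camera in the world. Camera axes: x right, y down, z forward; pixel columns grow to the right and rows downward; lengths in m; the calibration is good to about 2 mm. A picture is of the moment at which its call begins. There is no depth.
- job_done(): hands the job in; it is judged then, once.
The state is a dict: "clock": time; "joint_pos": joint angles; "joint_vel": joint speeds; "tau": joint torques, N m; "eef_pos": TCP position; "tool_rot": TCP orientation; "ft_force": force on the tool from outside, world axes, zero at the start; "ft_torque": the same for the moment, N m; "grip_width": finger opening in m; "grasp_force": force on a finger pad.
Only numpy, scipy, OpenCV 4.12 (cv2) and the standard library are available. Lean on these libraries where they do the work, as an engineer would, in place of code of your own. Each camera call takes 0.05 s, during which the arm holds its last target. There are 200 camera calls.

## Working session

There is one attempt and no reset: what is moved stays moved. The work goes in short steps, Python scripts to look and compute and a tool call to move; the robot and the scene stay as the last step left them, time stands still between calls to the robot, and variables do not carry over. Pictures are saved under pics/ and viewed, at most 10 in all, crops included, and the job is handed in when it is done.

Besides the shell and the picture viewer there is one more tool, called after "Emit:" in YAML: its name, and indented under it one key for each argument. carry_out: Moves the arm, as the interface text tells. Its arguments: {"type":"object","properties":{"plan":{"type":"array","items":{"type":"object","properties":{"dx":{"type":"number"},"dy":{"type":"number"},"dz":{"type":"number"},"twist":{"type":"number"},"fingers":{"type":"number"}}}}},"required":["plan"]}

```bash
mkdir -p pics; python3 - <<'E'
from workcell import bot,camera
import cv2,numpy as np,pickle
d={}
for n in("top","side"):
    c=camera(n);d[n]=c;cv2.imwrite(f"pics/{n}0.png",cv2.resize(c["image"][:,:,::-1],(784,588)))
    print(n,c["intrinsics"],c["eye"],c["attitude"])
pickle.dump(d,open("d0.pkl","wb"))
o=bot.get_obs();print(o["clock"],o["eef_pos"],o["tool_rot"],o["grip_width"])
E
```

```text
top [[517.77690849   0.         273.86798966]
 [  0.         517.77690849 206.5809772 ]
 [  0.           0.           1.        ]] [ 0.43287947 -0.14574933  1.13411202] [-0.70652751  0.70714176 -0.01027293  0.02576564]
side [[390.38659805   0.         280.11089703]
 [  0.         390.38659805 211.9337252 ]
 [  0.           0.           1.        ]] [ 0.55817381 -0.64799402  0.70355217] [ 0.9381965   0.05310534 -0.01701786 -0.34158095]
0.1 [ 0.19990621 -0.45766762  0.23049416] [ 9.78877171e-01  2.04446978e-01 -1.86267194e-04 -9.39177455e-04] 0.0852435567100835
```

View pics/top0.png

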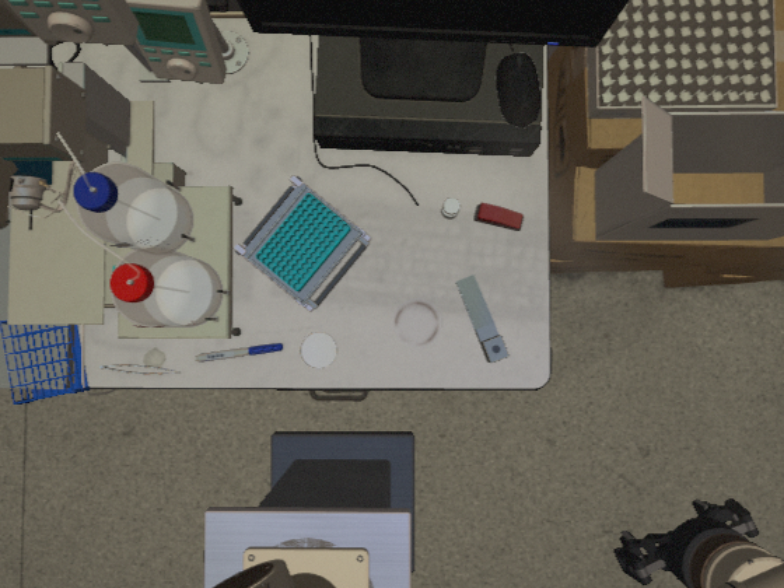

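View pics/side0.png

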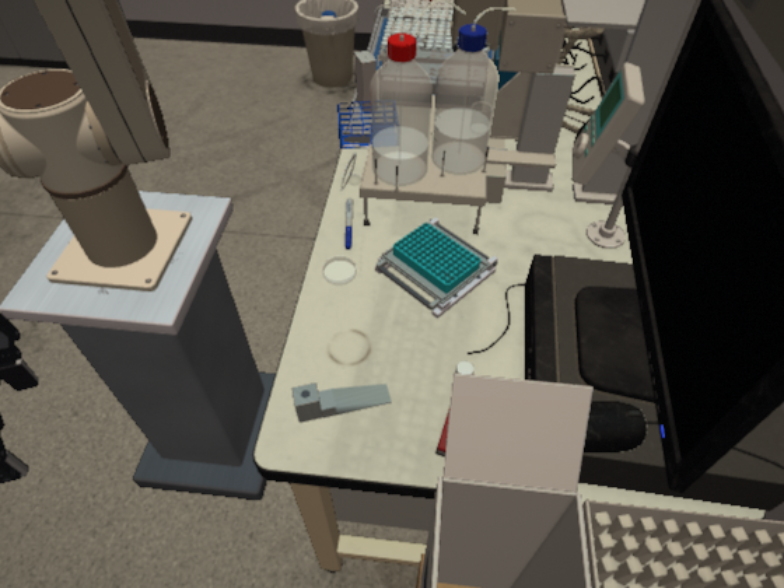

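The top view shows the stage centred near (303,243) and the wedge from its grip block at (493,347) to its thin end at (463,280). The tin is at (416,322), the vial at (450,208) and the stapler at (499,216). Next I'll zoom in on the stage and wedge.

```bash
cat > h.py <<'E'
import numpy as np,cv2
from scipy.spatial.transform import Rotation as R
def cast(c,uv,z):
    uv=np.atleast_2d(np.asarray(uv,float)); K=c["intrinsics"]
    d=np.c_[(uv[:,0]-K[0,2])/K[0,0],(uv[:,1]-K[1,2])/K[1,1],np.ones(len(uv))]
    d=R.from_quat(c["attitude"]).apply(d); e=np.array(c["eye"])
    return (e+d*((z-e[2])/d[:,2])[:,None])
def proj(c,p):
    q=R.from_quat(c["attitude"]).inv().apply(np.atleast_2d(p)-np.array(c["eye"]))
    K=c["intrinsics"]; return np.c_[q[:,0]/q[:,2]*K[0,0]+K[0,2],q[:,1]/q[:,2]*K[1,1]+K[1,2]]
E
python3 - <<'E'
import pickle,cv2,numpy as np
from h import *
d=pickle.load(open("d0.pkl","rb"))
def crop(n,x,y,w,h,s): return cv2.resize(d[n]["image"][y:y+h,x:x+w,::-1],(w*s,h*s),interpolation=cv2.INTER_CUBIC)
a=crop("top",160,120,100,105,4);b=crop("side",260,150,100,80,4)
a2=crop("top",310,190,65,75,4);b2=crop("side",200,265,90,45,4)
im=np.zeros((600,800,3),np.uint8)
for t,x,y in((a,0,0),(b,400,0)): im[y:y+t.shape[0],x:x+t.shape[1]]=t
t=cv2.resize(a2,(150,173));im[425:598,0:150]=t
t=b2;im[330:330+180,410:410+360]=t
cv2.imwrite("pics/c0.png",im)
print(cast(d["top"],[[493/1.4,347/1.4]],.05),cast(d["top"],[[303/1.4,243/1.4]],.05))
E
```

```text
[[ 0.40194036 -0.28494502  0.05      ]] [[ 0.55808771 -0.0008455   0.05      ]]
```

View pics/c0.png

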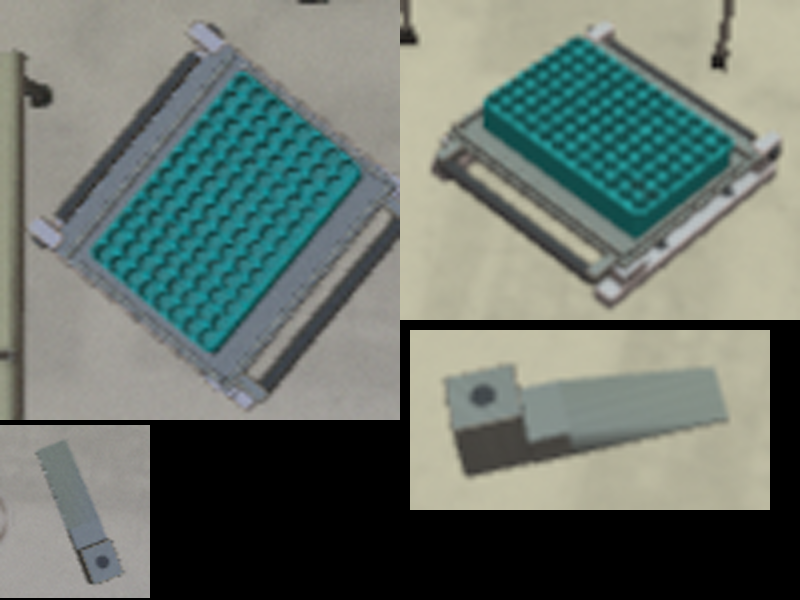

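The crops show the dark front lift bar on the lower-right side of the stage, running from about (259,176) to (225,217) in raw top pixels. The dark hinge rod is on the upper-left, so the push goes toward the image's upper-left. Next I'll measure with masks.

```bash
python3 - <<'E'
import pickle
from h import *
d=pickle.load(open("d0.pkl","rb"))
for n,rois in(("top",dict(bar=(218,170,50,52),hinge=(168,128,45,50),teal=(175,130,85,85),wedge=(318,190,55,75))),("side",dict(bar=(265,185,50,40),teal=(270,150,85,70),wedge=(200,268,90,40)))):
    c=d[n];im=c["image"].astype(int)
    for k,(x,y,w,h) in rois.items():
        p=im[y:y+h,x:x+w];r,g,b=p[...,0],p[...,1],p[...,2]
        m=(p.max(2)<85) if k in("bar","hinge") else ((g-r>35) if k=="teal" else ((b-r>-4)|(p.max(2)<90)))
        nl,L,S,_=cv2.connectedComponentsWithStats(m.astype(np.uint8));i=1+S[1:,4].argmax()
        v,u=np.nonzero(L==i);uv=np.c_[u+x,v+y].astype(np.float32)
        z=dict(bar=.021,hinge=.027,teal=.052,wedge=.0)[k]
        P=cast(c,uv,z)[:,:2]
        rc=cv2.minAreaRect((P*1000).astype(np.float32))
        print(n,k,len(uv),"rect mm",np.round(cv2.boxPoints(rc)).tolist(),np.round(rc[0],1),np.round(rc[1],1),round(rc[2],1))
        if k=="wedge":
            e=P-P.mean(0);a=np.linalg.svd(e,full_matrices=False)[2][0];print("  pca yaw",np.degrees(np.arctan2(a[1],a[0])), "px corners",np.round(cv2.boxPoints(cv2.minAreaRect(uv))).tolist())
            cap=(p.max(2)<75).astype(np.uint8);nl,_,S,C=cv2.connectedComponentsWithStats(cap)
            for s,q in zip(S[1:],C[1:]):
                if s[4]>5:print("  dark",s.tolist(),q+[x,y],cast(c,q+[x,y],.05))
        if k in("bar","hinge"):
            vx,vy,x0,y0=cv2.fitLine((P*1000).astype(np.float32),cv2.DIST_HUBER,0,.01,.01).ravel();print("  line yaw",np.degrees(np.arctan2(vy,vx)),x0,y0)
E
```

```text
top bar 213 rect mm [[465.0, -21.0], [555.0, -95.0], [561.0, -88.0], [471.0, -13.0]] [513.2 -54.1] [  9.2 116.6] 50.4
  line yaw -39.478863 513.0185 -54.191303
top hinge 164 rect mm [[557.0, 89.0], [646.0, 17.0], [650.0, 23.0], [562.0, 95.0]] [603.7  55.9] [  7.5 113.7] 51.1
  line yaw -39.295597 603.83246 56.03064
top teal 2485 rect mm [[483.0, 7.0], [582.0, -75.0], [637.0, -8.0], [538.0, 74.0]] [ 5.601e+02 -3.000e-01] [ 86.9 128.3] 50.4
top wedge 997 rect mm [[372.0, -284.0], [389.0, -320.0], [516.0, -261.0], [499.0, -224.0]] [ 443.9 -272.4] [140.7  40.3] 25.1
  pca yaw -157.11842195433186 px corners [[321.0, 203.0], [338.0, 195.0], [366.0, 253.0], [349.0, 261.0]]
  dark [25, 54, 7, 15, 18] [346.16666667 251.        ] [[ 0.39541253 -0.27249137  0.05      ]]
side bar 162 rect mm [[460.0, -17.0], [556.0, -104.0], [572.0, -87.0], [476.0, 1.0]] [516.1 -51.8] [ 24.  129.7] 47.7
  line yaw -39.49693 513.2882 -53.050465
side teal 1742 rect mm [[477.0, -0.0], [583.0, -87.0], [645.0, -11.0], [539.0, 76.0]] [561.1  -5.4] [ 99.  137.1] 50.7
side wedge 1185 rect mm [[369.0, -251.0], [387.0, -305.0], [515.0, -260.0], [496.0, -207.0]] [ 441.8 -255.7] [135.3  56.3] 19.2
  pca yaw 12.850549786518899 px corners [[209.0, 277.0], [274.0, 264.0], [279.0, 288.0], [213.0, 301.0]]
  dark [12, 19, 30, 14, 212] [223.21698113 293.86792453] [[ 0.41713441 -0.31223139  0.05      ]]
```

```bash
python3 - <<'E'
import pickle
from h import *
d=pickle.load(open("d0.pkl","rb"));f=lambda x,y,ox,oy,s,X,Y:[(x-ox+.5)/s-.5+X,(y-oy+.5)/s-.5+Y]
t=lambda x,y:f(x,y,0,425,150/65,310,190)
s=lambda x,y:f(x,y,410,330,4,200,265)
for n,F,hole,tips in(("top",t,(102,562),((38,451),(65,441))),("side",s,(483,395),((713,368),(728,418)))):
    c=d[n];h=cast(c,F(*hole),.05)[0];T=cast(c,[F(*q) for q in tips],.004);m=T.mean(0)
    v=m-h;print(n,h,m,T,np.hypot(*v[:2]),np.degrees(np.arctan2(v[1],v[0])))
    for dark in [1]:
        x,y,w,hh=(int(h0) for h0 in (F(*hole)[0]-5,F(*hole)[1]-4,11,9))
        p=c["image"][y:y+hh,x:x+w].max(2).astype(float);print(p.astype(int))
E
```

```text
top [ 0.39939657 -0.28860512  0.05      ] [ 0.50733871 -0.247953    0.004     ] [[ 0.50262312 -0.23518655  0.004     ]
 [ 0.5120543  -0.26071945  0.004     ]] 0.11534339971031093 20.636888764030683
[[133 133 131 129 132 135 131 132 131 133 137]
 [131 131 132 132 133 116 114 118 129 136 132]
 [133 131 129 120  93  79  78  80 112 126 133]
 [131 133 132 107  85  78  77  79  82 116 133]
 [133 131 133 106  83  75  74  75  78 113 133]
 [125 133 132 115  89  78  75  74  86 116 135]
 [124 132 130 129 108  82  75  76 105 131 135]
 [113 130 131 129 129 122 114 125 129 137 136]
 [ 99 127 130 133 134 132 130 133 134 133 133]]
side [ 0.40144507 -0.28642027  0.05      ] [ 0.51029671 -0.24590603  0.004     ] [[ 0.50481586 -0.23193405  0.004     ]
 [ 0.51577756 -0.25987801  0.004     ]] 0.11614681589451006 20.415108671474513
[[161 145 146 144 143 143 141 141 140 141 143]
 [147 143 142 140 141 142 142 141 141 141 141]
 [144 145 143 141 134 122 117 123 137 141 142]
 [141 144 146 132 102  89  85  91 110 132 142]
 [142 141 136 109  76  77  77  76  86 117 141]
 [144 142 128  96  76  77  77  77  83 114 142]
 [146 145 131  97  77  78  79  76  86 120 142]
 [147 147 140 123 100  86  91 106 124 135 140]
 [145 146 146 143 132 124 123 134 145 144 142]]
```

Emit:
carry_out:
  plan:
    - {"dx": 30,"dy": -9,"dz": 0,"twist": 0.6,"fingers": -1}
    - {"dx": 62,"dy": -19,"dz": 10,"twist": 1.2,"fingers": -1}
    - {"dx": 94,"dy": -28,"dz": 20,"twist": 1.9,"fingers": -1}
    - {"dx": 126,"dy": -38,"dz": 30,"twist": 2.5,"fingers": -1}
    - {"dx": 158,"dy": -47,"dz": 40,"twist": 3.1,"fingers": -1}

```text
clock: 0.52
eef_pos: [0.3267, -0.3505, 0.1906]
tool_rot: [0.984, 0.177, -0.0, -0.0]
ft_force: [-0.2, -0.5, -0.2]
grip_width: 0.0854
grasp_force: 0.0
```

```bash
cat >> h.py <<'E'
def togo(o,xyz,yaw):
    r=R.from_quat(o["tool_rot"]);x=r.apply([1,0,0]);th=np.degrees(np.arctan2(x[1],x[0]))
    print("t",o["clock"],"tcp",np.round(o["eef_pos"],4),"yaw",round(th,2),"w",round(o["grip_width"],4),"F",np.round(o["ft_force"],1))
    print("  dx,dy,dz mm",np.round(1000*r.inv().apply(np.array(xyz)-o["eef_pos"]),1),"twist",round(th-yaw,2))
S=np.array([np.cos(np.radians(50.5)),np.sin(np.radians(50.5))]);N=np.array([-S[1],S[0]]);BAR=np.array([.5131,-.054])
def st(t,p): return BAR-t*S+p*N
E
python3 - <<'E'
import pickle
from workcell import bot
from h import *
d=pickle.load(open("d0.pkl","rb"))
for n,(x,y) in(("top",(297,230)),("side",(249,248))):
    c=d[n];g=cv2.cvtColor(c["image"],cv2.COLOR_RGB2GRAY)[y-24:y+24,x-24:x+24]
    e=cv2.Canny(g,25,60);v,u=np.nonzero(e)
    P=cast(c,np.c_[u+x-24,v+y-24],.007)[:,:2]
    r=cv2.minAreaRect((1000*P).astype(np.float32));print(n,r)
    q=cast(c,[x,y],.007)[0,:2];print(q)
    w=r[0] if 50<r[1][0]<70 else q*1000
    v=np.array(w)/1000-BAR;print("tin t,p",-v@S,v@N)
togo(bot.get_obs(),[.4005,-.2875,.10],20.5)
E
```

```text
top ((442.14105224609375, -176.17311096191406), (70.54615783691406, 59.945865631103516), 44.98554992675781)
[ 0.43937281 -0.17131376]
tin t,p 0.13741843797296704 -0.01773101786891164
side ((443.791015625, -177.72567749023438), (71.76850128173828, 62.286434173583984), 43.72014617919922)
[ 0.4406946  -0.17567164]
tin t,p 0.13994032524781957 -0.021522887287132163
t 0.5167 tcp [ 0.3267 -0.3505  0.1906] yaw 20.43 w 0.0854 F [-0.2 -0.5 -0.2]
  dx,dy,dz mm [ 91.2 -33.3  90.6] twist -0.07
```

Emit:
carry_out:
  plan:
    - {"dx": 25,"dy": -9,"dz": 18,"twist": 0,"fingers": -1}
    - {"dx": 50,"dy": -18,"dz": 36,"twist": 0,"fingers": -1}
    - {"dx": 75,"dy": -27,"dz": 60,"twist": 0,"fingers": -1}
    - {"dx": 91,"dy": -33,"dz": 80,"twist": 0,"fingers": -1}
    - {"dx": 91,"dy": -33,"dz": 90,"twist": 0,"fingers": -1}

```text
clock: 0.93
eef_pos: [0.4004, -0.2859, 0.0984]
tool_rot: [0.984, 0.18, -0.001, -0.002]
ft_force: [-0.7, -0.5, -0.7]
grip_width: 0.0853
grasp_force: 0.0
```

```bash
python3 - <<'E'
from workcell import bot,camera
from h import *
import pickle
c=camera("side");s=c["image"][230:330,170:320,::-1];cv2.imwrite("pics/s1.png",cv2.resize(s,None,fx=5,fy=5,interpolation=2))
togo(bot.get_obs(),[.4005,-.2875,.018],20.5)
E
```

```text
t 0.9833 tcp [ 0.3985 -0.2865  0.0974] yaw 20.68 w 0.0858 F [-1.5 -0.3 -1.3]
  dx,dy,dz mm [ 1.8  2.1 79.3] twist 0.18
```

View pics/s1.png

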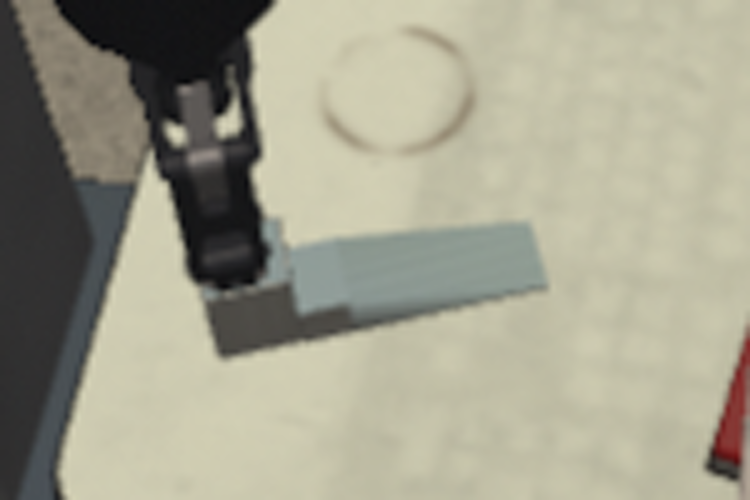

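The fingers sit over the grip block (crop about (230,250)), aligned with it. Now descending.

Emit:
carry_out:
  plan:
    - {"dx": 1,"dy": 0,"dz": 25,"twist": 0,"fingers": -1}
    - {"dx": 1,"dy": 0,"dz": 50,"twist": 0,"fingers": -1}
    - {"dx": 1,"dy": 0,"dz": 70,"twist": 0,"fingers": -1}
    - {"dx": 1,"dy": 0,"dz": 81,"twist": 0,"fingers": -1}
    - {"dx": 1,"dy": 0,"dz": 81,"twist": 0,"fingers": -1}

```text
clock: 1.4
eef_pos: [0.3983, -0.2884, 0.0183]
tool_rot: [0.984, 0.177, -0.002, -0.002]
ft_force: [-0.6, 0.7, -0.1]
grip_width: 0.0849
grasp_force: 0.0
```

Emit:
carry_out:
  plan:
    - {"dx": 0,"dy": 0,"dz": 0,"twist": 0,"fingers": 0}
    - {"dx": 0,"dy": 0,"dz": 0,"twist": 0,"fingers": 0.2}
    - {"dx": 0,"dy": 0,"dz": 0,"twist": 0,"fingers": 1}
    - {"dx": 0,"dy": 0,"dz": 0,"twist": 0,"fingers": 1}
    - {"dx": 0,"dy": 0,"dz": 0,"twist": 0,"fingers": 1}

```text
clock: 1.82
eef_pos: [0.4014, -0.2893, 0.0217]
tool_rot: [0.984, 0.178, 0.001, 0.001]
ft_force: [0.6, 0.3, -1.2]
grip_width: 0.0292
grasp_force: 59.2
```

Emit:
carry_out:
  plan:
    - {"dx": 0,"dy": 0,"dz": 0,"twist": 0,"fingers": 1}
    - {"dx": 0,"dy": 0,"dz": 0,"twist": 0,"fingers": 1}
    - {"dx": 0,"dy": 0,"dz": 0,"twist": 0,"fingers": 1}
    - {"dx": 0,"dy": 0,"dz": 0,"twist": 0,"fingers": 1}
    - {"dx": 0,"dy": 0,"dz": 0,"twist": 0,"fingers": 1}

```text
clock: 2.23
eef_pos: [0.4014, -0.2893, 0.0216]
tool_rot: [0.984, 0.178, 0.001, 0.001]
ft_force: [-0.7, 1.1, 7.7]
grip_width: 0.0291
grasp_force: 60.1
```

```bash
python3 - <<'E'
from workcell import bot
from h import *
o=bot.get_obs();print(o["grasp_force"])
togo(o,[*st(.165,.034),.018],50.5)
E
```

```text
60.1229327917099
t 2.2333 tcp [ 0.4014 -0.2893  0.0216] yaw 20.5 w 0.0291 F [-0.7  1.1  7.7]
  dx,dy,dz mm [  27.1 -128.3    3.4] twist -30.0
```

Emit:
carry_out:
  plan:
    - {"dx": 0,"dy": 0,"dz": -8,"twist": 0,"fingers": 1}
    - {"dx": 0,"dy": 0,"dz": -20,"twist": 0,"fingers": 1}
    - {"dx": 0,"dy": 0,"dz": -32,"twist": 0,"fingers": 1}
    - {"dx": 0,"dy": 0,"dz": -35,"twist": 0,"fingers": 1}
    - {"dx": 0,"dy": -10,"dz": -35,"twist": 0,"fingers": 1}

```text
clock: 2.65
eef_pos: [0.399, -0.2812, 0.0566]
tool_rot: [0.984, 0.177, 0.002, 0.002]
ft_force: [0.8, -0.5, -1.0]
grip_width: 0.0292
grasp_force: 59.2
```

Emit:
carry_out:
  plan:
    - {"dx": 3,"dy": -20,"dz": 0,"twist": -5,"fingers": 1}
    - {"dx": 8,"dy": -42,"dz": 0,"twist": -10,"fingers": 1}
    - {"dx": 13,"dy": -65,"dz": 0,"twist": -15,"fingers": 1}
    - {"dx": 18,"dy": -88,"dz": 0,"twist": -20,"fingers": 1}
    - {"dx": 22,"dy": -105,"dz": 0,"twist": -25,"fingers": 1}

```text
clock: 3.07
eef_pos: [0.3789, -0.1707, 0.0543]
tool_rot: [0.921, 0.389, -0.001, -0.001]
ft_force: [-1.3, 0.2, -2.3]
grip_width: 0.0293
grasp_force: 59.2
```

```bash
python3 - <<'E'
from workcell import bot
from h import *
o=bot.get_obs();print(o["grasp_force"])
togo(o,[*st(.165,.034),.022],50.5)
E
```

```text
59.18405771255493
t 3.0667 tcp [ 0.3789 -0.1707  0.0543] yaw 45.78 w 0.0293 F [-1.3  0.2 -2.3]
  dx,dy,dz mm [10.  -5.4 32.3] twist -4.72
```

Emit:
carry_out:
  plan:
    - {"dx": 5,"dy": -3,"dz": 0,"twist": -3,"fingers": 1}
    - {"dx": 8,"dy": -5,"dz": 5,"twist": -5,"fingers": 1}
    - {"dx": 9,"dy": -5,"dz": 10,"twist": -5,"fingers": 1}
    - {"dx": 9,"dy": -5,"dz": 20,"twist": -5,"fingers": 1}
    - {"dx": 9,"dy": -5,"dz": 22,"twist": -5,"fingers": 1}

```text
clock: 3.48
eef_pos: [0.3822, -0.1625, 0.0317]
tool_rot: [0.905, 0.426, -0.001, -0.001]
ft_force: [0.2, 0.5, -2.5]
grip_width: 0.0292
grasp_force: 59.2
```

```bash
python3 - <<'E'
from workcell import bot,camera
from h import *
import pickle
D={n:camera(n) for n in("side","top")}
pickle.dump(D,open("d1.pkl","wb"))
a=cv2.resize(D["side"]["image"][140:290,190:360,::-1],None,fx=2.35,fy=2.35,interpolation=2)
b=cv2.resize(D["top"]["image"][110:270,160:340,::-1],None,fx=2.2,fy=2.2,interpolation=2)
im=np.zeros((360,800,3),np.uint8);im[:a.shape[0],:a.shape[1]]=a;im[:b.shape[0],400:400+b.shape[1]]=b;cv2.imwrite("pics/m2.png",im)
togo(bot.get_obs(),[*st(.165,.034),.0215],50.5)
E
```

```text
t 3.5833 tcp [ 0.3825 -0.1629  0.0324] yaw 50.45 w 0.0292 F [-0.8  0.  -1.6]
  dx,dy,dz mm [ 2.1 -2.5 10.9] twist -0.05
```

View pics/m2.png

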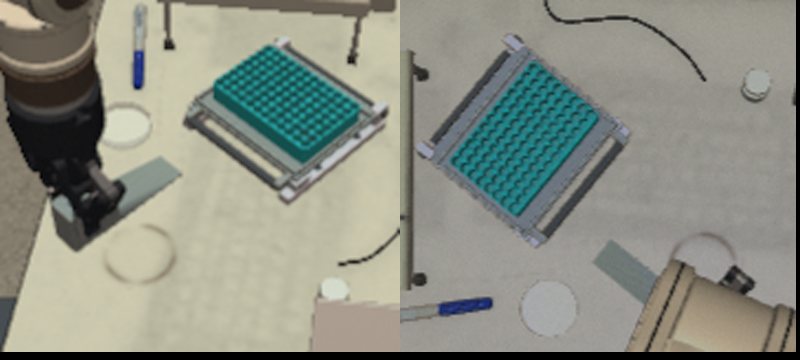

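The wedge is held level; its tip is at about (605,250) in the right half, aimed at the stage opening. The tin at (700,255) is undisturbed. Now lowering it to the bench.

Emit:
carry_out:
  plan:
    - {"dx": 1,"dy": -1,"dz": 3,"twist": 0,"fingers": 1}
    - {"dx": 2,"dy": -2,"dz": 6,"twist": 0,"fingers": 1}
    - {"dx": 2,"dy": -2,"dz": 9,"twist": 0,"fingers": 1}
    - {"dx": 2,"dy": -2,"dz": 11,"twist": 0,"fingers": 1}
    - {"dx": 2,"dy": -2,"dz": 11,"twist": 0,"fingers": 1}

```text
clock: 4.0
eef_pos: [0.3833, -0.1605, 0.022]
tool_rot: [0.905, 0.426, -0.0, -0.0]
ft_force: [-0.8, 0.9, -1.7]
grip_width: 0.0294
grasp_force: 59.3
```

```bash
python3 - <<'E'
from workcell import bot
from h import *
o=bot.get_obs();print(o["ft_torque"])
togo(o,[*st(.082,.034),.0215],50.5)
E
```

```text
[-0.02873768  0.04787854  0.01943503]
t 4.0 tcp [ 0.3833 -0.1605  0.022 ] yaw 50.48 w 0.0294 F [-0.8  0.9 -1.7]
  dx,dy,dz mm [82.7 -1.7  0.5] twist -0.02
```

Emit:
carry_out:
  plan:
    - {"dx": 0,"dy": -1,"dz": 0.5,"twist": 0,"fingers": 1}
    - {"dx": 0,"dy": -1,"dz": 1,"twist": 0,"fingers": 1}
    - {"dx": 5,"dy": -1,"dz": 1,"twist": 0,"fingers": 1}
    - {"dx": 10,"dy": -1,"dz": 1,"twist": 0,"fingers": 1}
    - {"dx": 15,"dy": -1,"dz": 1,"twist": 0,"fingers": 1}

```text
clock: 4.42
eef_pos: [0.3929, -0.1484, 0.0216]
tool_rot: [0.905, 0.426, 0.0, 0.0]
ft_force: [-1.9, -0.9, 2.3]
grip_width: 0.0293
grasp_force: 59.5
```

Emit:
carry_out:
  plan:
    - {"dx": 8,"dy": 0,"dz": 0,"twist": 0,"fingers": 1}
    - {"dx": 18,"dy": 0,"dz": 0,"twist": 0,"fingers": 1}
    - {"dx": 28,"dy": 0,"dz": 0,"twist": 0,"fingers": 1}
    - {"dx": 36,"dy": 0,"dz": 0,"twist": 0,"fingers": 1}
    - {"dx": 40,"dy": 0,"dz": 0,"twist": 0,"fingers": 1}

```text
clock: 4.83
eef_pos: [0.4189, -0.1168, 0.0216]
tool_rot: [0.904, 0.427, 0.0, 0.001]
ft_force: [-3.1, -3.8, 6.9]
grip_width: 0.029
grasp_force: 60.2
```

```bash
python3 - <<'E'
from workcell import bot
from h import *
o=bot.get_obs();print(o["ft_torque"])
togo(o,[*st(.082,.034),.0215],50.5)
E
```

```text
[-0.80289849  0.5528189  -0.01548181]
t 4.8333 tcp [ 0.4189 -0.1168  0.0216] yaw 50.58 w 0.029 F [-3.1 -3.8  6.9]
  dx,dy,dz mm [26.4 -1.2  0.1] twist 0.08
```

Emit:
carry_out:
  plan:
    - {"dx": 7,"dy": 0,"dz": 0,"twist": 0,"fingers": 1}
    - {"dx": 14,"dy": 0,"dz": 0,"twist": 0,"fingers": 1}
    - {"dx": 20,"dy": 0,"dz": 0,"twist": 0,"fingers": 1}
    - {"dx": 24,"dy": 0,"dz": 0,"twist": 0,"fingers": 1}
    - {"dx": 25,"dy": 0,"dz": 0,"twist": 0,"fingers": 1}

```text
clock: 5.25
eef_pos: [0.4342, -0.0979, 0.0216]
tool_rot: [0.904, 0.427, -0.0, 0.001]
ft_force: [-3.9, -3.9, 5.7]
grip_width: 0.0293
grasp_force: 60.2
```

```bash
python3 - <<'E'
from workcell import bot,camera
from h import *
c=camera("side");d=camera("top")
a=cv2.resize(c["image"][170:260,230:330,::-1],None,fx=4,fy=4,interpolation=2)
b=cv2.resize(d["image"][130:220,200:300,::-1],None,fx=4,fy=4,interpolation=2)
cv2.imwrite("pics/m3.png",np.hstack([a,b]))
togo(bot.get_obs(),[*st(.082,.0),.0215],50.5)
E
```

```text
t 5.35 tcp [ 0.4343 -0.0979  0.0216] yaw 50.54 w 0.0292 F [-2.5 -3.3  5.1]
  dx,dy,dz mm [ 2.  32.9  0.1] twist 0.04
```

View pics/m3.png

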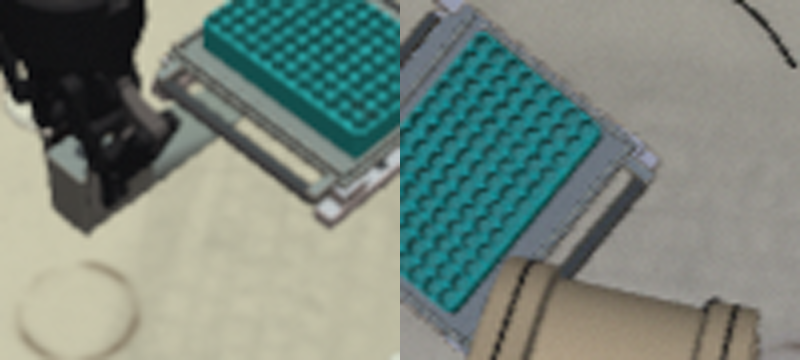

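The tip is under the bar. The tail at (85,235) clears the tin, whose near edge is at (85,262). I'll slide sideways to the centre line before the bar makes contact.

Emit:
carry_out:
  plan:
    - {"dx": 2,"dy": 5,"dz": 0,"twist": 0,"fingers": 1}
    - {"dx": 2,"dy": 12,"dz": 0,"twist": 0,"fingers": 1}
    - {"dx": 2,"dy": 20,"dz": 0,"twist": 0,"fingers": 1}
    - {"dx": 2,"dy": 28,"dz": 0,"twist": 0,"fingers": 1}
    - {"dx": 2,"dy": 33,"dz": 0,"twist": 0,"fingers": 1}

```text
clock: 5.77
eef_pos: [0.4607, -0.1161, 0.0216]
tool_rot: [0.904, 0.427, 0.001, -0.002]
ft_force: [-3.6, 3.6, 10.5]
grip_width: 0.0286
grasp_force: 60.7
```

```bash
python3 - <<'E'
from workcell import bot,camera
from h import *
c=camera("side");d=camera("top")
a=cv2.resize(c["image"][170:260,230:330,::-1],None,fx=4,fy=4,interpolation=2)
b=cv2.resize(d["image"][130:220,200:300,::-1],None,fx=4,fy=4,interpolation=2)
cv2.imwrite("pics/m4.png",np.hstack([a,b]))
togo(bot.get_obs(),[*st(.0617,.0),.0215],50.5)
E
```

```text
t 5.8667 tcp [ 0.4616 -0.1167  0.0216] yaw 50.54 w 0.0289 F [-1.3  1.2  5.2]
  dx,dy,dz mm [19.4 -0.1  0.1] twist 0.04
```

View pics/m4.png

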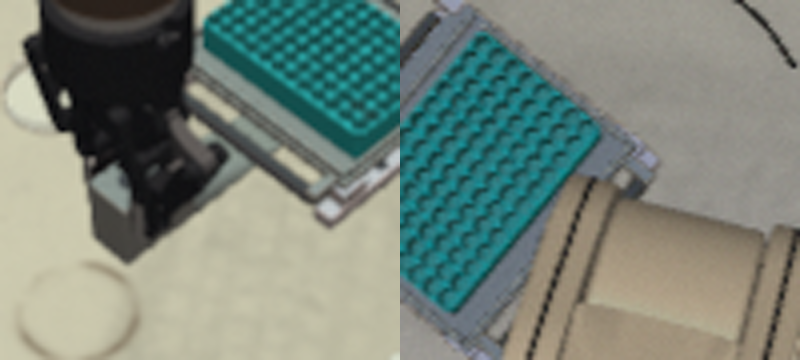

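It is centred, and the tin and stage are undisturbed. Now pushing straight in.

Emit:
carry_out:
  plan:
    - {"dx": 1,"dy": 0,"dz": 0,"twist": 0,"fingers": 1}
    - {"dx": 1,"dy": 0,"dz": 0,"twist": 0,"fingers": 1}
    - {"dx": 2,"dy": 0,"dz": 0,"twist": 0,"fingers": 1}
    - {"dx": 2,"dy": 0,"dz": 0,"twist": 0,"fingers": 1}
    - {"dx": 2,"dy": 0,"dz": 0,"twist": 0,"fingers": 1}

```text
clock: 6.28
eef_pos: [0.4618, -0.1163, 0.0216]
tool_rot: [0.904, 0.427, -0.0, 0.0]
ft_force: [-2.4, -3.4, 6.0]
grip_width: 0.0292
grasp_force: 60.4
```

Emit:
carry_out:
  plan:
    - {"dx": 2,"dy": 0,"dz": 0,"twist": 0,"fingers": 1}
    - {"dx": 4,"dy": 0,"dz": 0,"twist": 0,"fingers": 1}
    - {"dx": 6,"dy": 0,"dz": 0,"twist": 0,"fingers": 1}
    - {"dx": 7,"dy": 0,"dz": 0,"twist": 0,"fingers": 1}
    - {"dx": 8,"dy": 0,"dz": 0,"twist": 0,"fingers": 1}

```text
clock: 6.7
eef_pos: [0.4652, -0.1121, 0.0216]
tool_rot: [0.905, 0.426, -0.003, 0.002]
ft_force: [-8.3, -10.3, 10.8]
grip_width: 0.029
grasp_force: 60.7
```

Emit:
carry_out:
  plan:
    - {"dx": 2,"dy": 0,"dz": 0,"twist": 0,"fingers": 1}
    - {"dx": 4,"dy": 0,"dz": 0,"twist": 0,"fingers": 1}
    - {"dx": 6,"dy": 0,"dz": 0,"twist": 0,"fingers": 1}
    - {"dx": 7,"dy": 0,"dz": 0,"twist": 0,"fingers": 1}
    - {"dx": 8,"dy": 0,"dz": 0,"twist": 0,"fingers": 1}

```text
clock: 7.12
eef_pos: [0.4699, -0.1061, 0.0216]
tool_rot: [0.905, 0.426, -0.003, 0.002]
ft_force: [-8.2, -10.4, 10.4]
grip_width: 0.0292
grasp_force: 60.8
```

```bash
python3 - <<'E'
from workcell import bot,camera
from h import *
import pickle
D0=pickle.load(open("d1.pkl","rb"))
c=camera("side");d=camera("top")
# teal front-part pixel shift since before, plus expected shift per mm of lift
for n,now in(("side",c),("top",d)):
    for q in((.012,-.05),(.012,.045),(.10,-.05),(.10,.05)):   # (dist behind bar, p) teal region patches
        P=np.r_[BAR+(q[0]+.02)*S+q[1]*N,.05];u,v=proj(now,P)[0].round().astype(int)
        f=[cv2.cvtColor(k["image"],cv2.COLOR_RGB2GRAY)[v-10:v+10,u-10:u+10].astype(np.float32) for k in(D0[n],now)]
        s,r=cv2.phaseCorrelate(*f,cv2.createHanningWindow((20,20),cv2.CV_32F))
        print(n,q,"shift",np.round(s,2),"resp",round(r,2),"per 4mm",np.round(proj(now,P+[0,0,.004])-proj(now,P),2))
pickle.dump({"side":c,"top":d},open("d2.pkl","wb"))
a=cv2.resize(c["image"][160:260,230:350,::-1],None,fx=5,fy=5,interpolation=2)
cv2.imwrite("pics/m5.png",a)
togo(bot.get_obs(),[*st(.0617,.0),.0215],50.5)
E
```

```text
side (0.012, -0.05) shift [ 0.22 -0.09] resp 1.03 per 4mm [[ 0.13 -1.19]]
side (0.012, 0.045) shift [1.05 0.03] resp 0.58 per 4mm [[ 0.02 -1.21]]
side (0.1, -0.05) shift [-0.22  0.03] resp 0.99 per 4mm [[ 0.21 -1.2 ]]
side (0.1, 0.05) shift [ 0.03 -0.06] resp 0.97 per 4mm [[ 0.1  -1.21]]
top (0.012, -0.05) shift [0.15 0.18] resp 1.06 per 4mm [[-0.15 -0.24]]
top (0.012, 0.045) shift [-0.02  0.24] resp 0.89 per 4mm [[-0.25 -0.12]]
top (0.1, -0.05) shift [-0.25  0.13] resp 0.95 per 4mm [[-0.26 -0.34]]
top (0.1, 0.05) shift [0.33 0.08] resp 0.96 per 4mm [[-0.38 -0.21]]
t 7.2167 tcp [ 0.47   -0.1059  0.0216] yaw 50.39 w 0.029 F [-7.2 -9.6  9.8]
  dx,dy,dz mm [5.8 0.2 0. ] twist -0.11
```

View pics/m5.png

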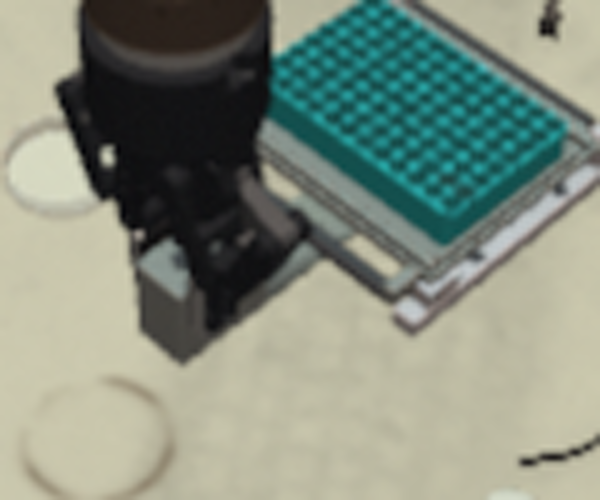

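The wedge is under the bar near (310,235) and the tin is in place. The push force rose at the expected contact point. Next, a finer check of the lift.

```bash
cat > lift.py <<'E'
import pickle
from workcell import bot,camera
from h import *
d0=pickle.load(open("d0.pkl","rb"));d1=pickle.load(open("d1.pkl","rb"))
G=lambda c:cv2.cvtColor(c["image"],cv2.COLOR_RGB2GRAY).astype(np.float32)
now=[camera("side") for _ in range(3)]
pat={"front corner":(302,190,22,22),"mid right":(318,178,18,18),"back":(315,158,20,16),"base right post":(306,212,12,12)}
for k,(x,y,w,h) in pat.items():
    print(k,end=": ")
    for lab,c in [("d0",d0["side"])]+[("now",q) for q in now]:
        M=np.eye(2,3,dtype=np.float32)
        r,M=cv2.findTransformECC(G(d1["side"])[y:y+h,x:x+w],G(c),np.float32([[1,0,x],[0,1,y]]),cv2.MOTION_TRANSLATION,(3,200,1e-5),None,1)
        print(lab,np.round(M[:,2]-[x,y],2),round(r,3),end=" ")
    print()
togo(bot.get_obs(),[*st(.0617,.0),.0215],50.5)
E
python3 lift.py
```

```text
front corner: d0 [0.01 0.01] 1.0 now [ 0.24 -0.51] 0.983 now [ 0.22 -0.49] 0.983 now [ 0.21 -0.5 ] 0.983 
mid right: d0 [0.01 0.01] 0.999 now [ 0.1  -0.39] 0.933 now [ 0.1  -0.39] 0.933 now [ 0.1  -0.39] 0.933 
back: d0 [0.01 0.01] 1.0 now [-0.06 -0.11] 0.996 now [-0.06 -0.12] 0.996 now [-0.09 -0.13] 0.996 
base right post: d0 [0. 0.] 1.0 now [-0.08 -0.38] 0.955 now [-0.08 -0.38] 0.956 now [-0.07 -0.38] 0.956 
t 7.3667 tcp [ 0.4701 -0.106   0.0216] yaw 50.38 w 0.029 F [-8.8 -9.4 10.3]
  dx,dy,dz mm [5.8 0.1 0.1] twist -0.12
```

ECC shows the front rising about 2.1 mm so far, close to the 2.5 mm predicted. I'll advance 7 mm more.

Emit:
carry_out:
  plan:
    - {"dx": 2,"dy": 0,"dz": 0,"twist": 0,"fingers": 1}
    - {"dx": 4,"dy": 0,"dz": 0,"twist": 0,"fingers": 1}
    - {"dx": 6,"dy": 0,"dz": 0,"twist": 0,"fingers": 1}
    - {"dx": 7,"dy": 0,"dz": 0,"twist": 0,"fingers": 1}
    - {"dx": 7,"dy": 0,"dz": 0,"twist": 0,"fingers": 1}

```text
clock: 7.78
eef_pos: [0.4745, -0.1005, 0.0216]
tool_rot: [0.905, 0.426, -0.003, 0.002]
ft_force: [-7.5, -9.7, 10.0]
grip_width: 0.029
grasp_force: 60.7
```

```bash
python3 lift.py
```

```text
front corner: d0 [0.01 0.01] 1.0 now [ 0.29 -0.95] 0.986 now [ 0.28 -0.96] 0.986 now [ 0.3  -0.96] 0.986 
mid right: d0 [0.01 0.01] 0.999 now [ 0.23 -0.64] 0.926 now [ 0.23 -0.63] 0.925 now [ 0.21 -0.62] 0.924 
back: d0 [0.01 0.01] 1.0 now [-0.24 -0.22] 0.991 now [-0.24 -0.22] 0.991 now [-0.24 -0.22] 0.991 
base right post: d0 [0. 0.] 1.0 now [-0.11 -0.67] 0.91 now [-0.1  -0.67] 0.909 now [-0.11 -0.67] 0.91 
t 7.9333 tcp [ 0.4745 -0.1005  0.0216] yaw 50.39 w 0.0293 F [-7.4 -9.7  9.6]
  dx,dy,dz mm [-1.3  0.2  0.1] twist -0.11
```

```bash
python3 - <<'E'
import pickle
from workcell import bot,camera,job_done
from h import *
c=camera("side");d0=pickle.load(open("d0.pkl","rb"))["side"]
for k,(x,y,w,h) in {"tin":(224,238,50,28),"vial":(322,255,22,16)}.items():
    print(k,np.abs(c["image"][y:y+h,x:x+w].astype(int)-d0["image"][y:y+h,x:x+w]).mean())
print(job_done())
E
```

```text
tin 6.882142857142857
vial 6.923295454545454
the job is handed in; nothing more can be done
None
```

I pushed the wedge straight in under the centre of the lift bar, raising it about 4 mm (measured in the side camera and matching the geometry), and handed the job in at about 8 s with the wedge still gripped flat on the bench. The tin and vial looked undisturbed, and the arm did not go near the stapler.

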